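Pearl oysters from the waiting stands to the carrier, in order

ROBOT

A 6-joint arm with a two-finger parallel gripper is mounted at the origin on the work surface. World frame = base frame: x ahead of the robot, y to its left, z up, the work surface at z = 0. Lengths are in m, angles in rad, forces in N, time in s.
With the tool pointing down it reaches from about 0.35 to 0.975 m from the base axis. Payload 4.9 kg.
Tool frame: the origin (TCP) lies on the centre line of the jaws, within the pads' length; the fingertips stand ctrl.nose_length ahead of it and the grasp point (between the pads) lies 2 mm behind it (ctrl.nose_length is the distance from the TCP to the fingertips, in m); z points along the fingers, y is the direction in which the jaws open and shut (so a half turn about z gives the same grasp; the last joint's range is limited). The gripper opens to 85 mm and grips with 20 to 120 N. Pads are 22 mm wide; open, the fingers measure 114 mm over their backs; the gripper's body (76 mm by 85 mm) begins 54 mm behind the grasp point. The pads swing forward as they close: fully open they stand 13 mm farther back than shut.
Start: joints at [1.065, 0.053, 1.613, -0, 1.476, -0.119], TCP at [0.236, 0.579, 0.248] pointing down, gripper open.
Joint ranges: [-3.01, 3.01], [-1.01, 2.22], [0.06, 2.58], [-1.02, 4.17], [0.09, 2.62], [-3.14, 3.14]. Speed limits (rad/s): [2.57, 2.57, 3.14, 3.14, 3.14, 3.14].

INTERFACE

Orientations are given as a rotation vector (axis times angle).
In Python, from station import sensors, get_image, order, ctrl gives the robot as it stands.
- The arm moves only by the tool move_arm, never from a script. Its argument "increments" is a list of rows, each a list of 5 numbers: the shift along the tool's x, y, z in cm, then the turn about the tool's z in degrees, then the finger opening in cm, from 0 to 8.54. In form: [[dx, dy, dz, twist, gripper], ...]. A call has 1 to 5 rows; each row is the pose to reach, as a shift and turn from the pose commanded when the call began, along the tool's axes at that moment; what a row does not reach only later rows make up. A row lasts 1/8 s, in which the tool goes at most 62.5 mm and 10.7 degrees, less where a joint would pass 70% of its speed; a pose out of reach is approached as far as the arm can. A call with a gripper value outside its range is refused whole. The fingers move at their own pace and stop on an object; "newtons" is the grip in N (left out, the last holds). Time passes only in rows, so rows that repeat a pose let the fingers close. It gives the time, the measured TCP pose, the force and the opening at its end, in the units of the state.
- sensors.get_obs(): the state, without advancing time (a new reading comes with each control period).
- get_image(name): name is "side" or "top" or "wrist"; returns a dict with "image" (384x512x3 uint8, red, green, blue), "K" (3x3 intrinsics, pixels), "R" (3x3) and "t" (3): a world point X has camera coordinates R X + t. Camera axes: x right, y down, z forward; pixel columns grow to the right and rows downward; lengths in m; the calibration is good to about 2 mm. The wrist camera is an equidistant fisheye: a pixel r from the principal point sees the ray r / f radians off the axis. A picture is of the moment at which its call begins. There is no depth.
- order.finish_job(): hands the job in, once; it reports no verdict.
The state is a dict: "t": time; "q": joint angles; "dq": joint speeds; "effort": joint torques, N m; "tool_pos": TCP position; "tool_rot": TCP orientation; "contact_force": force on the tool from outside, world axes, zero at the start; "wrist_torque": the same for the moment, N m; "opening": finger opening in m.
Only numpy, scipy, OpenCV 4.12 (cv2) and the standard library are available. Lean on these libraries where they do the work, as an engineer would, in place of code of your own. Each camera call takes 0.05 s, during which the arm holds its last target.

TASK

Move the four pearl oysters from the row of white stands into the grey carrier, one upright in each slot: the oyster at the robot's left end of the row goes into the slot next to the carrier's steel handle, and the others follow in the same sequence, so that the one at the right end of the row lands farthest from the handle. Lower each oyster onto the slot's floor rather than dropping it, and leave all four standing freely in their slots.

Things in the scene. Friction and masses are not known exactly. Their poses are not given: they have to be found in the camera images.
- oyster_a_mid (a point): Closed pearl oyster, brown, round, 74 mm across, 76 mm high, on edge on its hinge (flat foot 50 x 20 mm in its x, y, 14 mm high). 26 mm thick between flat faces (41 mm across) that look along its +y and -y, 6 mm at the rim; grasp it across the faces from above, best some 10 mm above centre so that the gripper clears its neighbours. About 85 g. The point is its centre, 38.0 mm above its underside; z up. It starts in stand_a, 12 mm above the table.
- oyster_b_mid (a point): Closed pearl oyster, brown, round, 71 mm across, 73 mm high, on edge on its hinge (flat foot 50 x 20 mm in its x, y, 14 mm high). 26 mm thick between flat faces (39 mm across) that look along its +y and -y, 6 mm at the rim; grasp it across the faces from above, best some 10 mm above centre so that the gripper clears its neighbours. About 85 g. The point is its centre, 36.5 mm above its underside; z up. It starts in stand_b, 12 mm above the table.
- oyster_c_mid (a point): Closed pearl oyster, brown, round, 68 mm across, 70 mm high, on edge on its hinge (flat foot 50 x 20 mm in its x, y, 14 mm high). 26 mm thick between flat faces (37 mm across) that look along its +y and -y, 6 mm at the rim; grasp it across the faces from above, best some 10 mm above centre so that the gripper clears its neighbours. About 85 g. The point is its centre, 35.0 mm above its underside; z up. It starts in stand_c, 12 mm above the table.
- oyster_d_mid (a point): Closed pearl oyster, brown, round, 65 mm across, 67 mm high, on edge on its hinge (flat foot 50 x 20 mm in its x, y, 14 mm high). 26 mm thick between flat faces (36 mm across) that look along its +y and -y, 6 mm at the rim; grasp it across the faces from above, best some 10 mm above centre so that the gripper clears its neighbours. About 85 g. The point is its centre, 33.5 mm above its underside; z up. It starts in stand_d, 12 mm above the table.
- tray: Fixed aluminium plate, 110 x 266 x 6 mm (x, y, z), under the starting row of four white stands. Origin: centre of its underside, on the table; z up; the row runs along its y, +y to the robot's left. Stands at x 0, y +96, +32, -32, -96 mm, in any order of letters, all alike; stand_d (not listed) is the remaining one.
- stand_a: Fixed white one-slot stand, 88 x 52 mm (x, y), where oyster a starts. Origin: centre of its underside, 6 mm above the table; z up. Slot along its x, row along its y. Slot floor 6 mm above the origin; side ridges 16 mm above the floor, 36 mm apart; end lips 10 mm.
- stand_b: Fixed white one-slot stand, 88 x 52 mm (x, y), where oyster b starts. Origin: centre of its underside, 6 mm above the table; z up. Slot along its x, row along its y. Slot floor 6 mm above the origin; side ridges 16 mm above the floor, 36 mm apart; end lips 10 mm.
- stand_c: Fixed white one-slot stand, 88 x 52 mm (x, y), where oyster c starts. Origin: centre of its underside, 6 mm above the table; z up. Slot along its x, row along its y. Slot floor 6 mm above the origin; side ridges 16 mm above the floor, 36 mm apart; end lips 10 mm.
- carrier: Fixed grey rack, 100 x 304 x 24 mm, empty at first. Origin: centre of underside, on the table; z up, +y to the robot's left. Slots along its x, centres at x 0, y +96, +32, -32, -96 mm, floor 8 mm up; ridges 16 mm above the floor, 36 mm apart; end lips 10 mm. Oysters fit either way round, faces along y. 38 mm between neighbours: open fingers only 50 to 60 mm.
- handle: The carrier's steel carrying handle, an upright arch 87 mm along the carrier's x, 66 mm high, 11 mm thick, fixed at one end only of the carrier (carrier y = +144 or -144 mm; the other end has just a flat strip). Origin: under the middle of the arch, 8 mm above the carrier's underside. It marks the carrier's first slot.
Mind the look-alikes: they are no part of the job. What is shaped like the part that bears oyster_c_mid but blue is not meant.

How it is judged:
At the end, for the whole second after the job is handed in: Counted from the handle, the oysters stand in the order their stands have from the robot's left. Each centre within 13 mm of its slot's along the row, 18 mm along the slot, 6 mm in height; tilt below 0.2 rad, faces within 0.4 rad of the row; let go, below 0.02 m/s (((y of stand_a in the frame of tray between 0.076 and 0.116 m and horizontal distance between oyster_a_mid and handle between 0.035 and 0.061 m) or (y of stand_a in the frame of tray between 0.012 and 0.052 m and horizontal distance between oyster_a_mid and handle between 0.099 and 0.125 m) or (y of stand_a in the frame of tray between -0.052 and -0.012 m and horizontal distance between oyster_a_mid and handle between 0.163 and 0.189 m) or (y of stand_a in the frame of tray between -0.116 and -0.076 m and horizontal distance between oyster_a_mid and handle between 0.227 and 0.253 m)) and ((y of stand_b in the frame of tray between 0.076 and 0.116 m and horizontal distance between oyster_b_mid and handle between 0.035 and 0.061 m) or (y of stand_b in the frame of tray between 0.012 and 0.052 m and horizontal distance between oyster_b_mid and handle between 0.099 and 0.125 m) or (y of stand_b in the frame of tray between -0.052 and -0.012 m and horizontal distance between oyster_b_mid and handle between 0.163 and 0.189 m) or (y of stand_b in the frame of tray between -0.116 and -0.076 m and horizontal distance between oyster_b_mid and handle between 0.227 and 0.253 m)) and ((y of stand_c in the frame of tray between 0.076 and 0.116 m and horizontal distance between oyster_c_mid and handle between 0.035 and 0.061 m) or (y of stand_c in the frame of tray between 0.012 and 0.052 m and horizontal distance between oyster_c_mid and handle between 0.099 and 0.125 m) or (y of stand_c in the frame of tray between -0.052 and -0.012 m and horizontal distance between oyster_c_mid and handle between 0.163 and 0.189 m) or (y of stand_c in the frame of tray between -0.116 and -0.076 m and horizontal distance between oyster_c_mid and handle between 0.227 and 0.253 m)) and (horizontal distance between oyster_d_mid and handle between 0.035 and 0.061 m or horizontal distance between oyster_d_mid and handle between 0.099 and 0.125 m or horizontal distance between oyster_d_mid and handle between 0.163 and 0.189 m or horizontal distance between oyster_d_mid and handle between 0.227 and 0.253 m) and x of oyster_a_mid in the frame of carrier between -0.018 and 0.018 m and height (world z) of oyster_a_mid between 0.04 and 0.052 m and angle between each of oyster_a_mid, oyster_b_mid, oyster_c_mid, oyster_d_mid's own z axis and vertical below 0.2 rad and angle between the y axis of each of oyster_a_mid, oyster_b_mid, oyster_c_mid, oyster_d_mid and the y axis of carrier, either way round below 0.4 rad and linear speed of each of oyster_a, oyster_b, oyster_c, oyster_d below 0.02 m/s and contact force between the fingers and oyster_a below 0.1 N and x of oyster_b_mid in the frame of carrier between -0.018 and 0.018 m and height (world z) of oyster_b_mid between 0.0385 and 0.0505 m and contact force between the fingers and oyster_b below 0.1 N and x of oyster_c_mid in the frame of carrier between -0.018 and 0.018 m and height (world z) of oyster_c_mid between 0.037 and 0.049 m and contact force between the fingers and oyster_c below 0.1 N and x of oyster_d_mid in the frame of carrier between -0.018 and 0.018 m and height (world z) of oyster_d_mid between 0.0355 and 0.0475 m and contact force between the fingers and oyster_d below 0.1 N); the robot touches nothing.
It fails at once if oyster a was dropped (let go and falling faster than 0.8 m/s, about 33 mm of fall) (contact force between the fingers and oyster_a below 0.1 N and linear speed of oyster_a above 0.8 m/s).
It fails at once if oyster b was dropped (let go and falling faster than 0.8 m/s, about 33 mm of fall) (contact force between the fingers and oyster_b below 0.1 N and linear speed of oyster_b above 0.8 m/s).
It fails at once if oyster c was dropped (let go and falling faster than 0.8 m/s, about 33 mm of fall) (contact force between the fingers and oyster_c below 0.1 N and linear speed of oyster_c above 0.8 m/s).
It fails at once if oyster d was dropped (let go and falling faster than 0.8 m/s, about 33 mm of fall) (contact force between the fingers and oyster_d below 0.1 N and linear speed of oyster_d above 0.8 m/s).
It also fails if it takes over 104 s, if anything falls off the work surface, if the arm or the gripper's body presses on something with over 40 N, if the wrist force passes 120 N, or if a joint passes its speed limit or range.

## Working session

There is one attempt and no reset: what is moved stays moved. The work goes in short steps, Python scripts to look and compute and a tool call to move; the robot and the scene stay as the last step left them, time stands still between calls to the robot, and variables do not carry over. Pictures are saved under pics/ and viewed, and the job is handed in when it is done.

Besides the shell and the picture viewer there is one more tool, called in YAML: its name, and indented under it one key for each argument. move_arm: Moves the arm, as the interface text tells. Its arguments: {"type":"object","properties":{"increments":{"type":"array"},"newtons":{"type":"number"}},"required":["increments"]}

```bash
ls; mkdir -p pics; python3 - <<'E'
from station import sensors,get_image,ctrl
import cv2,numpy as np
o=sensors.get_obs();print(o, ctrl.nose_length)
np.set_printoptions(precision=4,suppress=True)
for n in("side","top","wrist"):
    d=get_image(n);cv2.imwrite(f"pics/{n}0.png",d["image"][:,:,::-1]);print(n,d["K"],d["R"],d["t"])
E
```

```text
pics
{'t': 0.0, 'q': array([ 1.06503023e+00,  5.33506352e-02,  1.61427045e+00,  4.80140539e-06,
        1.47599166e+00, -1.19005836e-01]), 'dq': array([ 8.07220667e-05,  2.04563147e-03,  1.36712271e-03, -1.19269637e-03,
       -7.12118213e-04,  7.04506555e-04]), 'effort': array([ 1.56194081e-03, -3.93676865e+01, -3.70181608e+01,  7.68517384e-05,
        6.99078402e-03, -1.11178352e-05]), 'tool_pos': array([0.23546436, 0.57832647, 0.2470809 ]), 'tool_rot': array([-6.03622448e-01, -3.08241889e+00,  3.01666878e-03]), 'contact_force': array([-0.28838353, -0.27845205, -0.98970305]), 'wrist_torque': array([ 0.02519453,  0.05030404, -0.01789833]), 'opening': 0.08555779617126723} 0.017
side [[383.0065   0.     251.2025]
 [  0.     383.0065 190.1639]
 [  0.       0.       1.    ]] [[ 0.6836 -0.7295 -0.0228]
 [-0.4286 -0.376  -0.8215]
 [ 0.5907  0.5714 -0.5697]] [-0.4006  0.2994  0.5366]
top [[423.2733   0.     256.5345]
 [  0.     423.2733 197.7517]
 [  0.       0.       1.    ]] [[-0.0272 -0.9995 -0.0177]
 [-0.9889  0.0295 -0.1459]
 [ 0.1464  0.0135 -0.9891]] [0.0271 0.6168 0.9634]
wrist [[297.3186   0.     251.1966]
 [  0.     297.3186 189.0165]
 [  0.       0.       1.    ]] [[ 0.3782  0.9257 -0.0024]
 [ 0.881  -0.3591  0.308 ]
 [ 0.2843 -0.1186 -0.9514]] [-0.6227 -0.0398  0.3803]
```

View pics/side0.png

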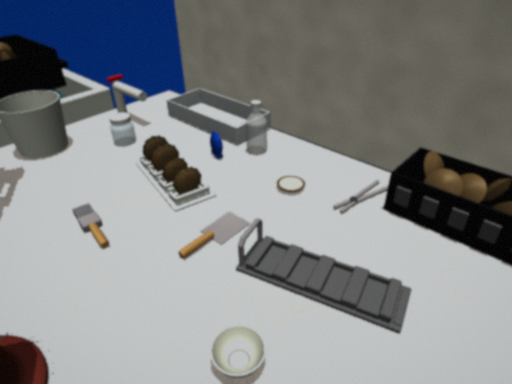

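View pics/top0.png

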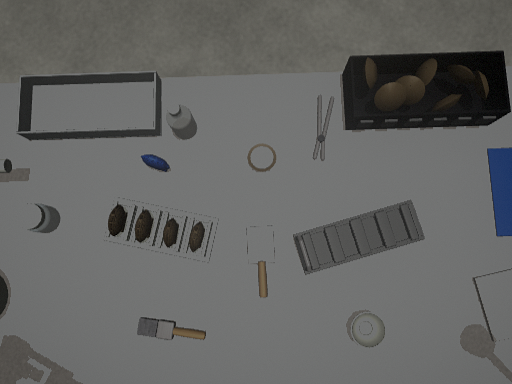

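View pics/wrist0.png

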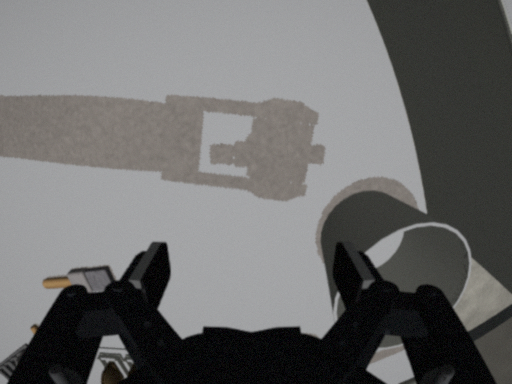

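```bash
python3 - <<'E'
import cv2
t=cv2.imread("pics/top0.png");s=cv2.imread("pics/side0.png")
def c(im,x0,x1,y0,y1,k,n):
    cv2.imwrite(n,cv2.convertScaleAbs(cv2.resize(im[y0:y1,x0:x1],None,fx=k,fy=k,interpolation=cv2.INTER_CUBIC),alpha=1.8))
c(t,95,230,190,270,5.8,"pics/c1.png");c(t,285,435,190,285,5.2,"pics/c2.png");c(s,225,425,205,335,3.9,"pics/c3.png");c(s,125,235,125,215,6,"pics/c4.png")
E
```

```text
(no output)
```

View pics/c1.png

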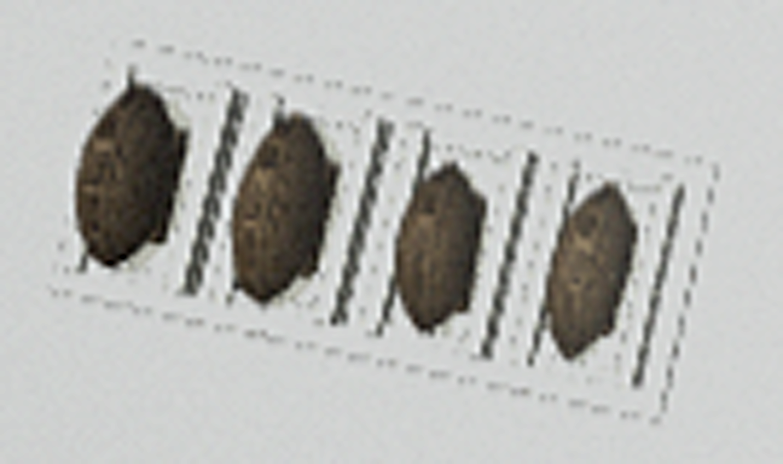

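View pics/c2.png

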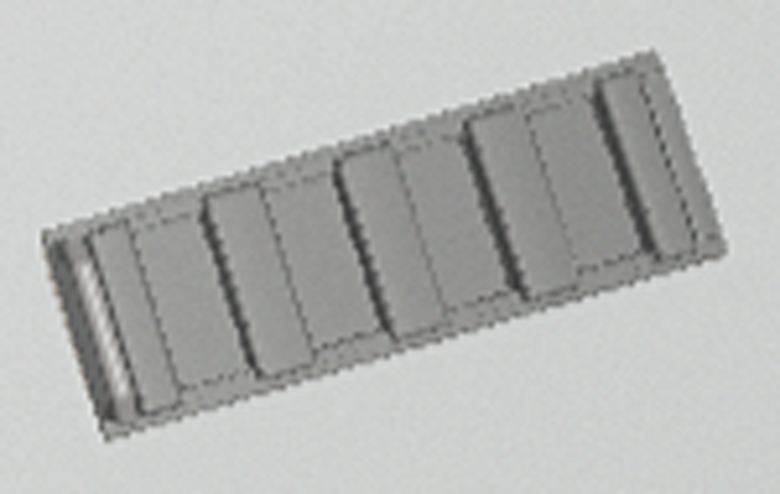

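View pics/c3.png

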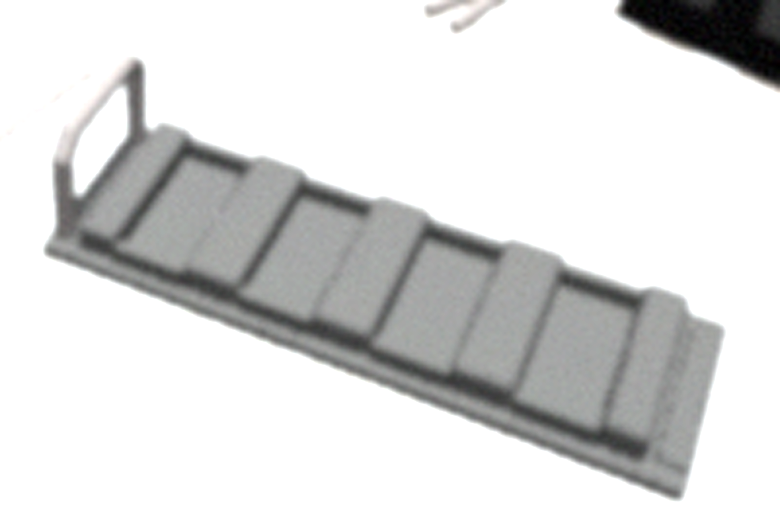

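View pics/c4.png

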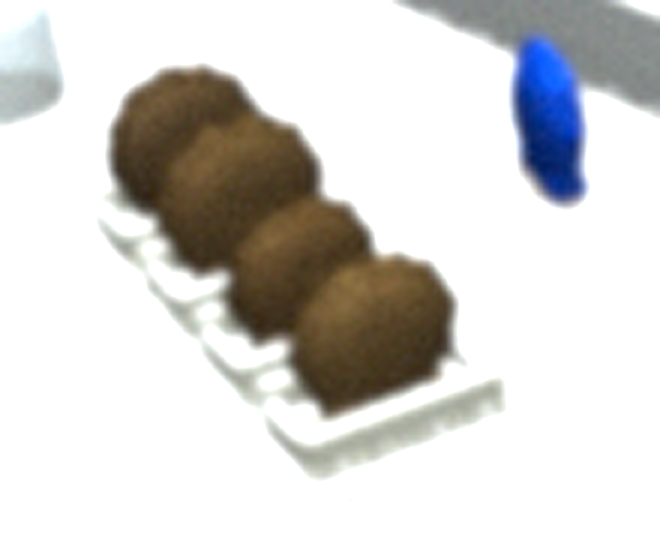

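```bash
cat > h.py <<'E'
import numpy as np,cv2
from station import sensors,get_image
from scipy.optimize import least_squares
np.set_printoptions(precision=4,suppress=True)
def proj(d,X):
    c=X@d["R"].T+d["t"];p=c@d["K"].T
    return p[:,:2]/p[:,2:]
def model(p,L):
    L=np.asarray(L,float);c,s=np.cos(p[2]),np.sin(p[2])
    return np.c_[p[0]+c*L[:,0]-s*L[:,1],p[1]+s*L[:,0]+c*L[:,1],L[:,2]]
def un(P,k,ox,oy): return (np.asarray(P,float)+.5)/k-.5+[ox,oy]
E
python3 - <<'E'
from h import *
t=get_image("top");s=get_image("side")
# tray
L=[[.055,.133,.006],[.055,-.133,.006],[-.055,-.133,.006],[-.055,.133,.006]]
P=un([[118,42],[716,162],[662,420],[53,290]],5.8,95,190)
r=least_squares(lambda p:(proj(t,model(p,L))-P).ravel(),[.5,.2,0]);print(r.x,r.fun.round(1))
L=[[.05,.152,.008],[.05,-.152,.008],[-.05,-.152,.008],[-.05,.152,.008]]
P=un([[45,232],[655,52],[724,255],[104,438]],5.2,285,190)
r=least_squares(lambda p:(proj(t,model(p,L))-P).ravel(),[.5,-.2,0]);print(r.x,r.fun.round(1))
L2=[[-.05,.152,.008],[.05,-.152,.008],[-.05,-.152,.008]]
P2=un([[47,250],[722,330],[683,495]],3.9,225,205)
print(proj(s,model(r.x,L2))-P2)
r=least_squares(lambda p:np.r_[(proj(t,model(p,L))-P).ravel(),(proj(s,model(p,L2))-P2).ravel()],[.5,-.2,0]);print(r.x,r.fun.round(1))
E
```

```text
[ 0.5531  0.247  -0.2303] [-0.4 -0.4  0.5  0.2  0.1 -0.1 -0.3  0.2]
[ 0.5208 -0.2344  0.2554] [-1.  -0.1  0.4 -0.2  0.8 -0.  -0.2  0.3]
[[-1.8081 -2.9517]
 [ 1.1448 -2.7506]
 [-0.0961 -1.6474]]
[ 0.5192 -0.2358  0.2538] [-0.4  0.4  1.   0.5  1.4  0.7  0.3  0.8 -1.9 -2.2  1.5 -1.7  0.2 -0.4]
```

```bash
cat >> h.py <<'E'
from scipy.spatial.transform import Rotation as Ro
TRAY=[.5531,.2470,-.2303]; CAR=[.5200,-.2350,.2546]
YS=[.096,.032,-.032,-.096]
def plan(x,y,z,th,o=None):
    """th: frame yaw; jaw y axis along frame y (either way)"""
    o=o or sensors.get_obs();M=Ro.from_rotvec(o["tool_rot"]).as_matrix()
    d=M.T@(np.array([x,y,z])-o["tool_pos"])*100
    yt=np.array([-np.sin(th),np.cos(th),0]); l=M.T@yt
    a=np.degrees(np.arctan2(-l[0],l[1])); a=(a+90)%180-90
    print("t %.2f tcp"%o["t"],o["tool_pos"],"F",o["contact_force"],"op %.4f"%o["opening"],"-> d cm",d.round(2),"twist %.1f"%a,"q6 %.2f"%o["q"][5])
def slot(p,i,dx=0):
    return model(p,[[dx,YS[i],0]])[0]
E
python3 - <<'E'
from h import *
w=get_image("wrist");print("cam",-w["R"].T@w["t"],w["R"][2]); o=sensors.get_obs();print(Ro.from_rotvec(o["tool_rot"]).as_matrix())
for i in range(4):print(slot(TRAY,i),slot(CAR,i))
p=slot(TRAY,0);plan(p[0],p[1],.2,TRAY[2])
E
```

```text
cam [0.1625 0.6073 0.3731] [ 0.2847 -0.1179 -0.9514]
[[-0.9261  0.3772 -0.0004]
 [ 0.3772  0.9261 -0.0006]
 [ 0.0001 -0.0007 -1.    ]]
[0.575  0.3405 0.    ] [ 0.4958 -0.1421  0.    ]
[0.5604 0.2782 0.    ] [ 0.5119 -0.204   0.    ]
[0.5458 0.2158 0.    ] [ 0.5281 -0.266   0.    ]
[0.5312 0.1535 0.    ] [ 0.5442 -0.3279  0.    ]
t 0.30 tcp [0.2357 0.5786 0.2479] F [ 0.2815 -0.8514 -1.2379] op 0.0855 -> d cm [-40.41  -9.25   4.79] twist -9.0 q6 -0.12
```

```bash
python3 - <<'E'
from h import *
plan(.47,.265,.25,TRAY[2])
E
```

```text
t 0.30 tcp [0.2357 0.5786 0.2479] F [ 0.2815 -0.8514 -1.2379] op 0.0855 -> d cm [-33.53 -20.21  -0.2 ] twist -9.0 q6 -0.12
```

move_arm:
  increments:
    - [-5.4,-3.2,0,-2,5.5]
    - [-10.8,-6.4,0,-4,5.5]
    - [-16.2,-9.6,0,-6,5.5]
    - [-21.6,-12.8,0,-8,5.5]
    - [-27,-16,0,-9,5.5]
  newtons: 35

```text
t: 0.92
tool_pos: [0.4255, 0.3282, 0.2485]
tool_rot: [0.359, 3.12, 0.001]
contact_force: [0.1, 0.7, 0.0]
opening: 0.0547
```

move_arm:
  increments:
    - [-5.8,-5.3,-0.2,0,5.5]
    - [-5.8,-5.3,-0.2,0,5.5]
    - [-5.8,-5.3,-0.2,0,5.5]

```text
t: 1.3
tool_pos: [0.4693, 0.2646, 0.2503]
tool_rot: [-0.363, -3.12, -0.001]
contact_force: [-0.1, 0.4, 0.1]
opening: 0.0549
```

```bash
cat >> h.py <<'E'
def wproj(d,X):
    c=X@d["R"].T+d["t"]; r=np.hypot(c[:,0],c[:,1]); th=np.arctan2(r,c[:,2])
    f=d["K"][0,0]; return np.c_[d["K"][0,2]+f*th*c[:,0]/r,d["K"][1,2]+f*th*c[:,1]/r]
def wsnap(n,p,L,k=1.5):
    d=get_image("wrist");im=np.ascontiguousarray(cv2.convertScaleAbs(cv2.resize(d["image"][:,:,::-1],None,fx=k,fy=k,interpolation=cv2.INTER_CUBIC),alpha=1.5))
    for u in wproj(d,model(p,L)):
        q=((u+.5)*k-.5).round().astype(int); cv2.drawMarker(im,tuple(int(v) for v in q),(0,0,255),cv2.MARKER_CROSS,9,1)
    cv2.imwrite(n,im); return d
E
python3 - <<'E'
from h import *
plan(.47,.265,.25,TRAY[2])
L=[[.055,.133,.006],[.055,-.133,.006],[-.055,-.133,.006],[-.055,.133,.006]]+[[0,y,.088] for y in YS]+[[sx*.044,y+sy*.026,.028] for y in YS for sx in(1,-1) for sy in (1,-1)]
wsnap("pics/w1.png",TRAY,L)
E
```

```text
t 1.30 tcp [0.4693 0.2646 0.2503] F [-0.1012  0.3837  0.1278] op 0.0549 -> d cm [-0.06  0.05  0.03] twist -0.1 q6 -0.96
```

View pics/w1.png

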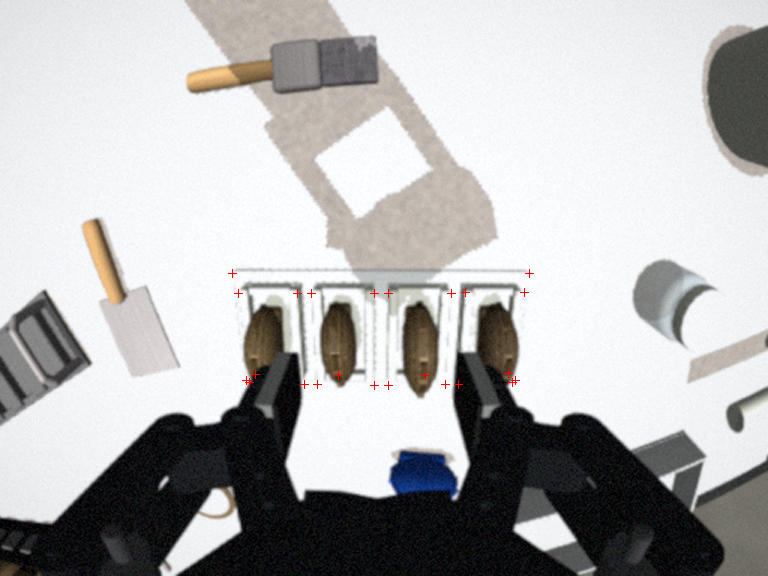

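```bash
sed -i 's/TRAY=.*; CAR/TRAY=[.5515,.2470,-.2303]; CAR/' h.py; python3 - <<'E'
from h import *
p=slot(TRAY,0);plan(p[0],p[1],.056,TRAY[2])
E
```

```text
t 1.35 tcp [0.4688 0.2655 0.2502] F [-0.3601  0.0555 -0.751 ] op 0.0551 -> d cm [-8.49  9.68 19.42] twist 0.0 q6 -0.96
```

Move above, then look before descending.

move_arm:
  increments:
    - [-4.2,4.8,0,0,5.5]
    - [-8.5,9.7,2,0,5.5]
    - [-8.5,9.7,7.5,0,5.5]
    - [-8.5,9.7,10.5,0,5.5]
    - [-8.5,9.7,10.5,0,5.5]

```text
t: 1.98
tool_pos: [0.5706, 0.3412, 0.141]
tool_rot: [-0.355, -3.114, 0.006]
contact_force: [-0.9, -0.8, -0.4]
opening: 0.0547
```

```bash
python3 - <<'E'
from h import *
p=slot(TRAY,0);plan(p[0],p[1],.056,TRAY[2])
L=[[.055,.133,.006],[.055,-.133,.006],[-.055,-.133,.006],[-.055,.133,.006]]+[[0,y,.088] for y in YS]+[[sx*.044,y+sy*.018,.028] for y in YS for sx in(1,-1) for sy in (1,-1)]
wsnap("pics/w2.png",TRAY,L)
d=get_image("side");cv2.imwrite("pics/s2.png",cv2.resize(d["image"][100:230,100:260,::-1],None,fx=4.5,fy=4.5,interpolation=cv2.INTER_CUBIC))
E
```

```text
t 1.98 tcp [0.5706 0.3412 0.141 ] F [-0.8692 -0.7594 -0.4219] op 0.0547 -> d cm [-0.35  0.04  8.5 ] twist 0.2 q6 -0.92
```

View pics/w2.png

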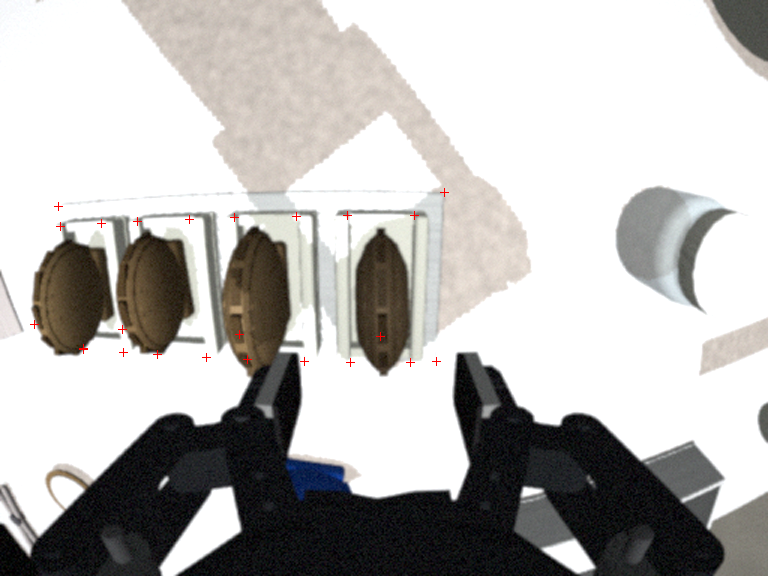

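View pics/s2.png

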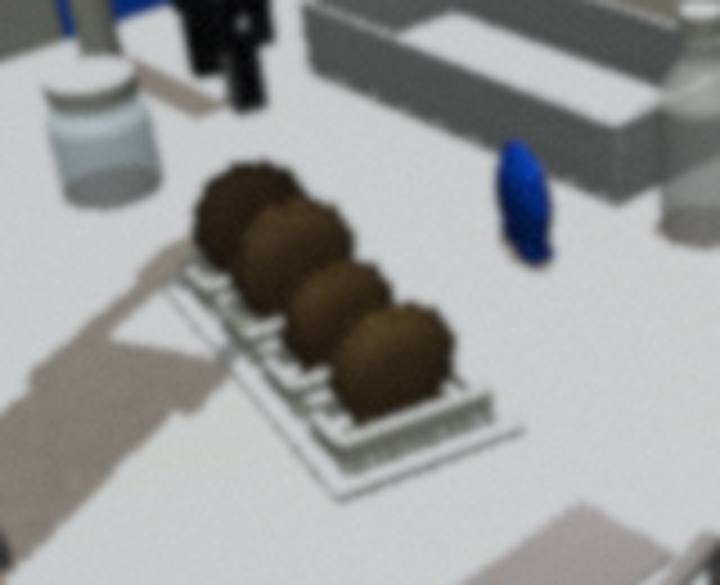

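move_arm:
  increments:
    - [0,0,2.5,0,5.5]
    - [0,0,5,0,5.5]
    - [0,0,7,0,5.5]
    - [0,0,8.5,0,5.5]
    - [0,0,8.5,0,5.5]

```text
t: 2.7
tool_pos: [0.5733, 0.34, 0.0594]
tool_rot: [-0.36, -3.119, 0.001]
contact_force: [-0.1, 0.3, -0.5]
opening: 0.0551
```

```bash
python3 - <<'E'
from h import *
p=slot(TRAY,0);plan(p[0],p[1],.056,TRAY[2])
wsnap("pics/w3.png",TRAY,[[0,.096,.088]],1)
d=get_image("side");cv2.imwrite("pics/s3.png",cv2.resize(d["image"][100:230,100:260,::-1],None,fx=3,fy=3,interpolation=cv2.INTER_CUBIC))
E
```

```text
t 2.70 tcp [0.5733 0.34   0.0594] F [-0.1042  0.2513 -0.5293] op 0.0551 -> d cm [0.   0.05 0.34] twist 0.0 q6 -0.92
```

View pics/w3.png

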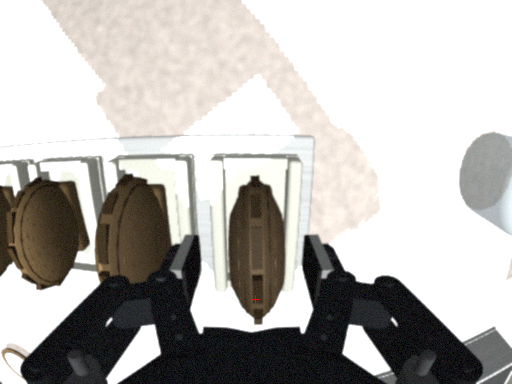

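View pics/s3.png

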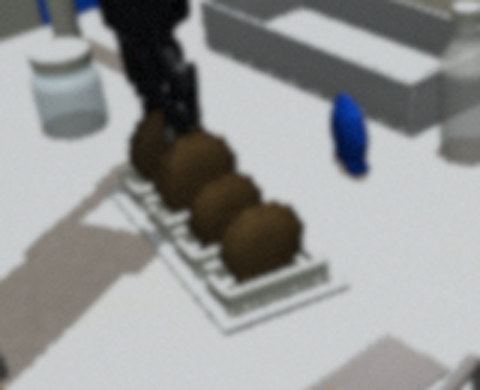

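move_arm:
  increments:
    - [0,0,0,0,5.5]
    - [0,0,0,0,1.5]
    - [0,0,0,0,1.5]
    - [0,0,0,0,1.5]
    - [0,0,0,0,1.5]
  newtons: 35

```text
t: 3.42
tool_pos: [0.5743, 0.3403, 0.061]
tool_rot: [0.36, 3.12, 0.001]
contact_force: [-1.3, 0.2, 3.8]
opening: 0.0256
```

move_arm:
  increments:
    - [0,0,-2,0,1.5]
    - [0,0,-5,0,1.5]
    - [0,0,-9,0,1.5]
    - [0,0,-12.5,0,1.5]
    - [0,0,-12.5,0,1.5]

```text
t: 4.05
tool_pos: [0.576, 0.3411, 0.1908]
tool_rot: [0.359, 3.114, 0.007]
contact_force: [0.3, -1.1, -0.0]
opening: 0.0252
```

```bash
python3 - <<'E'
from h import *
p=slot(CAR,0);plan(p[0],p[1],.19,CAR[2])
wsnap("pics/w4.png",TRAY,[[0,.096,.088]],1)
E
```

```text
t 4.05 tcp [0.576  0.3411 0.1908] F [ 0.3408 -1.1349 -0.0278] op 0.0252 -> d cm [ -3.19 -48.88  -0.15] twist -27.7 q6 -0.92
```

View pics/w4.png

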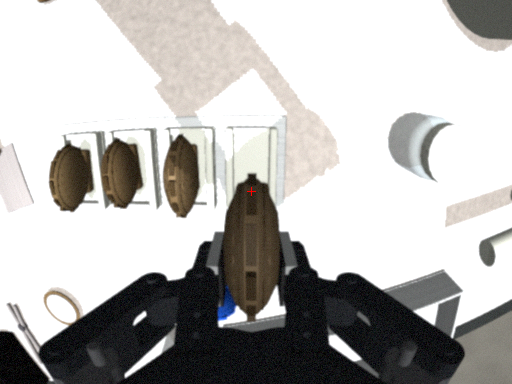

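move_arm:
  increments:
    - [-0.3,-4.5,0,-3,1.5]
    - [-0.6,-9.5,0,-8,1.5]
    - [-1,-14.5,0,-14,1.5]
    - [-1.4,-19.5,0,-20,1.5]
    - [-1.8,-24.5,0,-26,1.5]

```text
t: 4.72
tool_pos: [0.5339, 0.0959, 0.183]
tool_rot: [0.357, -3.118, -0.0]
contact_force: [0.3, -0.5, -0.1]
opening: 0.025
```

move_arm:
  increments:
    - [0,0,0,0,1.5]

```text
t: 4.85
tool_pos: [0.534, 0.0948, 0.183]
tool_rot: [0.344, -3.119, 0.0]
contact_force: [-0.3, 0.6, -0.8]
opening: 0.0252
```

```bash
python3 - <<'E'
from h import *
p=slot(CAR,0);plan(p[0],p[1],.19,CAR[2])
E
```

```text
t 4.85 tcp [0.534  0.0948 0.183 ] F [-0.324   0.6411 -0.7567] op 0.0252 -> d cm [  8.9  -22.28  -0.67] twist -2.0 q6 -1.75
```

move_arm:
  increments:
    - [1.8,-4.5,-0.6,-1,1.5]
    - [3.6,-9,-0.6,-2,1.5]
    - [5.4,-13.5,-0.6,-2,1.5]
    - [7.2,-18,-0.6,-2,1.5]
    - [8.9,-22.3,-0.6,-2,1.5]

```text
t: 5.48
tool_pos: [0.4977, -0.1401, 0.1898]
tool_rot: [0.406, -3.113, -0.003]
contact_force: [0.6, 0.5, -0.6]
opening: 0.025
```

move_arm:
  increments:
    - [0,0,0,0,1.5]

```text
t: 5.6
tool_pos: [0.4977, -0.1411, 0.1899]
tool_rot: [0.399, -3.114, -0.002]
contact_force: [0.1, 0.0, -0.8]
opening: 0.0253
```

```bash
python3 - <<'E'
from h import *
p=slot(CAR,0);plan(p[0],p[1],.19,CAR[2])
L=[[sx*.05,sy*.152,.008] for sx in(1,-1) for sy in (1,-1)]+[[sx*.05,y+sy*.018,.024] for y in YS for sx in(1,-1) for sy in (1,-1)]+[[sx*.0435,.144,.074] for sx in (-1,1)]
wsnap("pics/w5.png",CAR,L)
E
```

```text
t 5.60 tcp [ 0.4977 -0.1411  0.1899] F [ 0.0616  0.0301 -0.8473] op 0.0253 -> d cm [ 0.2  -0.05 -0.01] twist 0.0 q6 -2.25
```

View pics/w5.png

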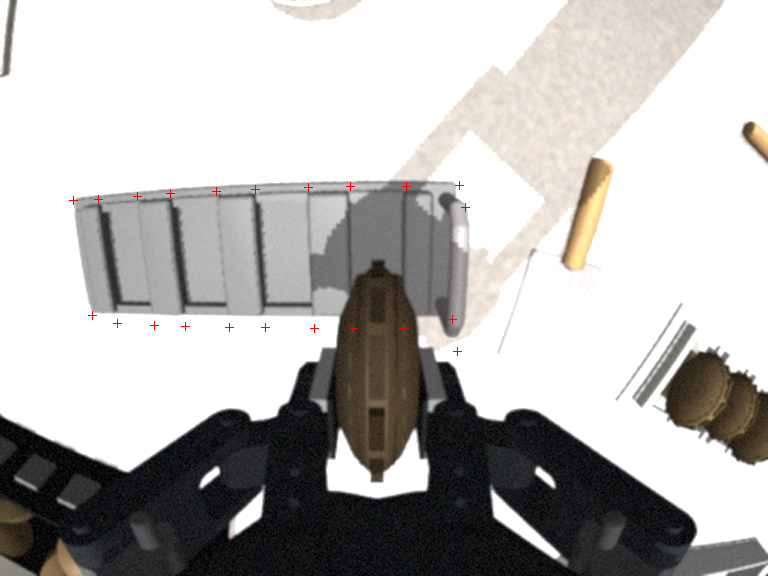

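move_arm:
  increments:
    - [0.25,-0.05,3,0,1.5]
    - [0.25,-0.05,6,0,1.5]
    - [0.25,-0.05,9,0,1.5]
    - [0.25,-0.05,11,0,1.5]
    - [0.25,-0.05,12.3,0,1.5]

```text
t: 6.28
tool_pos: [0.4955, -0.1388, 0.0664]
tool_rot: [0.408, -3.113, -0.003]
contact_force: [-0.3, 0.2, -0.5]
opening: 0.0254
```

move_arm:
  increments:
    - [0,0,0,0,1.5]
    - [0,0,0.4,0,1.5]
    - [0,0,0.4,0,1.5]

```text
t: 6.65
tool_pos: [0.4966, -0.1409, 0.0649]
tool_rot: [-0.406, 3.114, -0.001]
contact_force: [0.7, 0.1, -0.5]
opening: 0.0256
```

```bash
sed -i 's/CAR=.*/CAR=[.519,-.2350,.2546]/' h.py; python3 - <<'E'
from h import *
p=slot(CAR,0);plan(p[0],p[1],.0566,CAR[2])
L=[[sx*.05,sy*.152,.008] for sx in(1,-1) for sy in (1,-1)]+[[sx*.05,y+sy*.018,.024] for y in YS for sx in(1,-1) for sy in (1,-1)]+[[sx*.0435,.144,.074] for sx in (-1,1)]
wsnap("pics/w6.png",CAR,L,1)
d=get_image("side");cv2.imwrite("pics/s6.png",cv2.resize(d["image"][180:340,200:430,::-1],None,fx=3,fy=3,interpolation=cv2.INTER_CUBIC))
E
```

```text
t 6.65 tcp [ 0.4966 -0.1409  0.0649] F [ 0.7389  0.101  -0.5442] op 0.0256 -> d cm [ 0.2  -0.07  0.83] twist 0.3 q6 -2.25
```

View pics/w6.png

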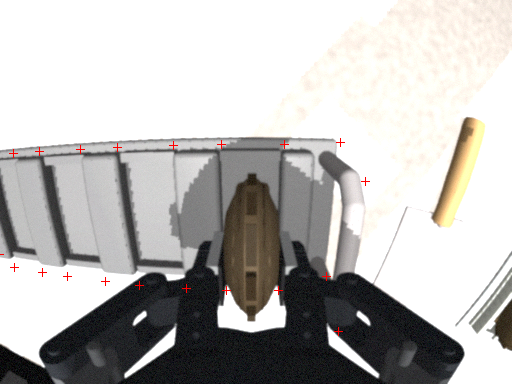

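View pics/s6.png

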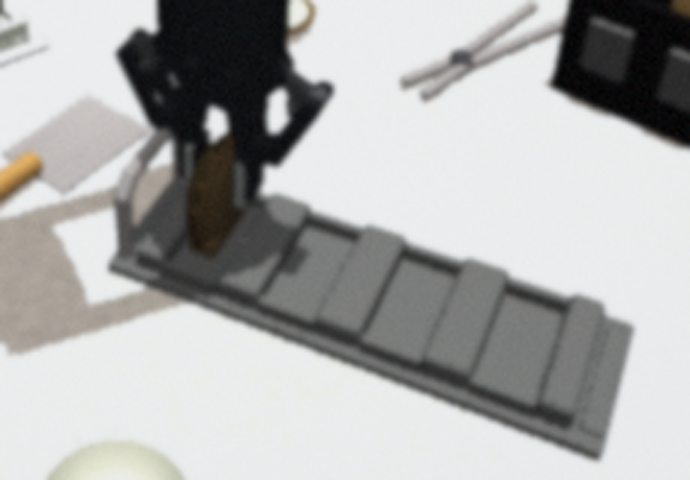

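move_arm:
  increments:
    - [0.1,-0.05,0.4,0,1.5]
    - [0.1,-0.05,0.65,0,1.5]
    - [0.1,-0.05,0.75,0,1.5]
    - [0.1,-0.05,0.75,0,1.5]

```text
t: 7.25
tool_pos: [0.4953, -0.1416, 0.057]
tool_rot: [0.406, -3.115, -0.0]
contact_force: [-1.6, 0.4, 1.8]
opening: 0.025
```

move_arm:
  increments:
    - [0,0,0.1,0,1.5]
    - [0,0,0.1,0,1.5]
    - [0,0,0.1,0,1.5]

```text
t: 7.62
tool_pos: [0.4954, -0.1416, 0.057]
tool_rot: [0.406, -3.115, -0.0]
contact_force: [-4.6, 0.7, 8.3]
opening: 0.0254
```

On the floor (8 N upward). Release and rise.

move_arm:
  increments:
    - [0,0,0,0,2.8]
    - [0,0,0,0,3.6]
    - [0,0,0,0,4.2]
    - [0,0,0,0,4.2]
    - [0,0,-2,0,4.2]

```text
t: 8.25
tool_pos: [0.4938, -0.141, 0.0741]
tool_rot: [0.405, -3.112, -0.004]
contact_force: [1.0, 0.1, 0.1]
opening: 0.0417
```

move_arm:
  increments:
    - [0,0,-3,0,4.2]
    - [0,0,-6,0,4.2]
    - [0,0,-10,0,4.2]
    - [0,0,-13,0,5.2]
    - [0,0,-13,0,5.2]

```text
t: 8.88
tool_pos: [0.4969, -0.1423, 0.209]
tool_rot: [-0.405, 3.11, -0.005]
contact_force: [0.6, 0.4, 0.1]
opening: 0.0516
```

```bash
python3 - <<'E'
from h import *
p=slot(TRAY,1);plan(p[0],p[1],.19,TRAY[2])
wsnap("pics/w7.png",CAR,[[0,.096,.088]],1)
d=get_image("side");cv2.imwrite("pics/s7.png",cv2.resize(d["image"][180:340,200:430,::-1],None,fx=2.5,fy=2.5,interpolation=cv2.INTER_CUBIC))
E
```

```text
t 8.88 tcp [ 0.4969 -0.1423  0.209 ] F [0.5829 0.3927 0.0788] op 0.0516 -> d cm [-16.74  39.07   1.83] twist 28.0 q6 -2.25
```

View pics/w7.png

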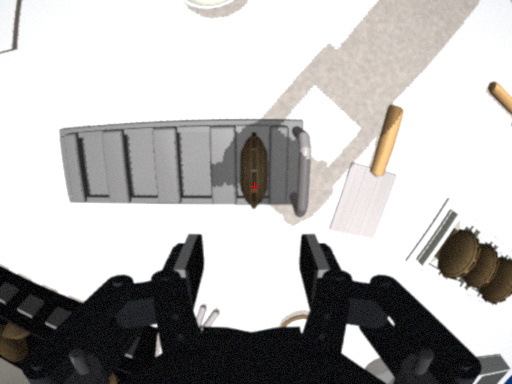

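View pics/s7.png

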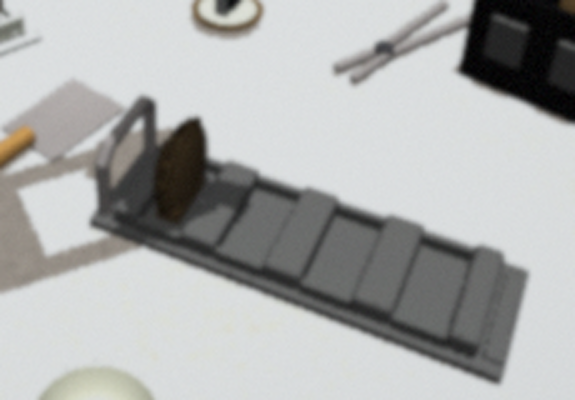

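move_arm:
  increments:
    - [-2,4.6,0,3,5.5]
    - [-4,9.2,0,8,5.5]
    - [-6,13.8,0,13,5.5]
    - [-8,18.4,0,19,5.5]
    - [-10,23,0,25,5.5]

```text
t: 9.6
tool_pos: [0.5319, 0.1079, 0.2032]
tool_rot: [-0.283, -3.125, 0.001]
contact_force: [-0.2, -0.6, -0.8]
opening: 0.0548
```

move_arm:
  increments:
    - [0,0,0,3,5.5]

```text
t: 9.72
tool_pos: [0.5318, 0.1093, 0.203]
tool_rot: [-0.356, -3.117, 0.0]
contact_force: [0.8, -0.9, 0.5]
opening: 0.055
```

```bash
python3 - <<'E'
from h import *
p=slot(TRAY,1);plan(p[0],p[1],.15,TRAY[2])
E
```

```text
t 9.72 tcp [0.5318 0.1093 0.203 ] F [ 0.8335 -0.8746  0.5279] op 0.0550 -> d cm [ 1.15 17.07  5.3 ] twist 0.2 q6 -1.28
```

move_arm:
  increments:
    - [0.3,4.5,0,0,5.5]
    - [0.6,9,0,0,5.5]
    - [0.9,13.5,0,0,5.5]
    - [1.15,17.1,2,0,5.5]
    - [1.15,17.1,5.3,0,5.5]

```text
t: 10.35
tool_pos: [0.5605, 0.2778, 0.151]
tool_rot: [-0.355, -3.121, -0.0]
contact_force: [-0.5, -0.5, 0.4]
opening: 0.055
```

move_arm:
  increments:
    - [0,0,0,0,5.5]
    - [0,0,0,0,5.5]

```text
t: 10.6
tool_pos: [0.5606, 0.2751, 0.1524]
tool_rot: [-0.361, -3.12, 0.001]
contact_force: [-0.5, -0.4, 0.5]
opening: 0.0549
```

```bash
python3 - <<'E'
from h import *
p=slot(TRAY,1);plan(p[0],p[1],.059,TRAY[2])
L=[[.055,.133,.006],[.055,-.133,.006],[-.055,-.133,.006],[-.055,.133,.006]]+[[0,y,.088] for y in YS]+[[sx*.044,y+sy*.018,.028] for y in YS for sx in(1,-1) for sy in (1,-1)]
wsnap("pics/w8.png",TRAY,L,1)
E
```

```text
t 10.60 tcp [0.5606 0.2751 0.1524] F [-0.4716 -0.4212  0.486 ] op 0.0549 -> d cm [0.24 0.27 9.34] twist 0.0 q6 -1.00
```

View pics/w8.png

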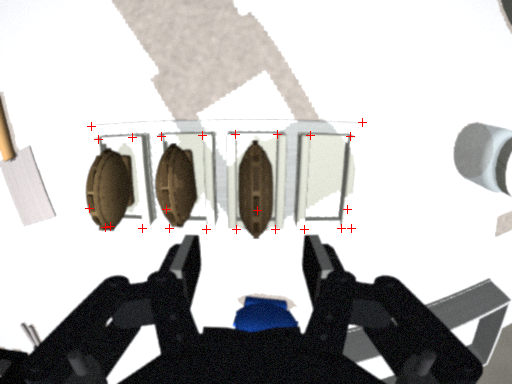

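move_arm:
  increments:
    - [0.2,0.25,3,0,5.5]
    - [0.2,0.25,6,0,5.5]
    - [0.2,0.25,8,0,5.5]
    - [0.2,0.25,9.3,0,5.5]
    - [0.2,0.25,9.3,0,5.5]

```text
t: 11.28
tool_pos: [0.5592, 0.2781, 0.0593]
tool_rot: [-0.36, -3.12, 0.001]
contact_force: [0.3, -0.1, -1.0]
opening: 0.0552
```

move_arm:
  increments:
    - [0,0,0,0,5.5]
    - [0,0,0,0,1.5]
    - [0,0,0,0,1.5]
    - [0,0,0,0,1.5]
    - [0,0,0,0,1.5]

```text
t: 11.9
tool_pos: [0.5601, 0.2786, 0.0609]
tool_rot: [0.36, 3.119, 0.001]
contact_force: [0.1, -0.6, 5.9]
opening: 0.0256
```

move_arm:
  increments:
    - [0,0,-2,0,1.5]
    - [0,0,-5,0,1.5]
    - [0,0,-9,0,1.5]
    - [0,0,-13,0,1.5]
    - [0,0,-13,0,1.5]

```text
t: 12.52
tool_pos: [0.5616, 0.2793, 0.1954]
tool_rot: [0.359, 3.113, 0.006]
contact_force: [0.0, 0.1, -0.1]
opening: 0.026
```

```bash
python3 - <<'E'
from h import *
p=slot(CAR,1);plan(p[0],p[1],.19,CAR[2])
wsnap("pics/w9.png",TRAY,[[0,.096,.088]],1)
E
```

```text
t 12.53 tcp [0.5616 0.2793 0.1954] F [ 0.0156  0.132  -0.1219] op 0.0260 -> d cm [ -6.06 -48.22   0.35] twist -27.7 q6 -1.00
```

View pics/w9.png

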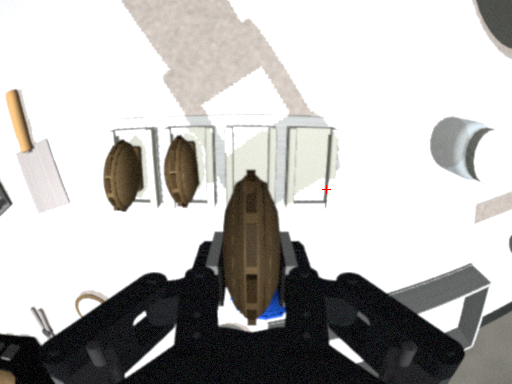

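move_arm:
  increments:
    - [-0.6,-4.8,0,-3,1.5]
    - [-1.2,-9.6,0,-8,1.5]
    - [-1.8,-14.5,0,-14,1.5]
    - [-2.4,-19.5,0,-20,1.5]
    - [-3,-24.5,0,-26,1.5]

```text
t: 13.2
tool_pos: [0.5311, 0.0316, 0.1876]
tool_rot: [0.357, -3.118, -0.001]
contact_force: [0.3, -0.1, -0.3]
opening: 0.0252
```

move_arm:
  increments:
    - [0,0,0,-1.7,1.5]

```text
t: 13.32
tool_pos: [0.5313, 0.0305, 0.1877]
tool_rot: [0.392, -3.113, -0.001]
contact_force: [0.3, 0.9, -0.7]
opening: 0.0255
```

```bash
python3 - <<'E'
from h import *
p=slot(CAR,1);plan(p[0],p[1],.19,CAR[2])
E
```

```text
t 13.32 tcp [0.5313 0.0305 0.1877] F [ 0.3272  0.9234 -0.7295] op 0.0255 -> d cm [  7.78 -22.22  -0.22] twist -0.3 q6 -1.90
```

move_arm:
  increments:
    - [1.6,-4.5,-0.2,0,1.5]
    - [3.2,-9,-0.2,0,1.5]
    - [4.8,-13.5,-0.2,0,1.5]
    - [6.4,-18,-0.2,0,1.5]
    - [7.8,-22.2,-0.2,0,1.5]

```text
t: 13.95
tool_pos: [0.5125, -0.2016, 0.1902]
tool_rot: [0.398, -3.115, -0.003]
contact_force: [1.2, -0.1, -1.2]
opening: 0.0255
```

move_arm:
  increments:
    - [0,0,0,0,1.5]
    - [0,0,0,0,1.5]

```text
t: 14.2
tool_pos: [0.5128, -0.2002, 0.1905]
tool_rot: [0.398, -3.115, -0.003]
contact_force: [-0.5, 0.5, -0.6]
opening: 0.0254
```

```bash
python3 - <<'E'
from h import *
p=slot(CAR,1);plan(p[0],p[1],.065,CAR[2])
E
```

```text
t 14.20 tcp [ 0.5128 -0.2002  0.1905] F [-0.4692  0.5368 -0.6084] op 0.0254 -> d cm [ 0.26 -0.35 12.55] twist -0.0 q6 -2.33
```

move_arm:
  increments:
    - [0.2,-0.3,3,0,1.5]
    - [0.2,-0.3,6,0,1.5]
    - [0.2,-0.3,9,0,1.5]
    - [0.2,-0.3,11.5,0,1.5]
    - [0.2,-0.3,12.4,0,1.5]

```text
t: 14.82
tool_pos: [0.5108, -0.2025, 0.0655]
tool_rot: [0.4, -3.113, -0.004]
contact_force: [0.5, 0.3, -1.3]
opening: 0.0255
```

move_arm:
  increments:
    - [0,0,0,0,1.5]
    - [0,0,0,0,1.5]

```text
t: 15.08
tool_pos: [0.5128, -0.205, 0.0692]
tool_rot: [-0.398, 3.114, -0.002]
contact_force: [0.5, 0.4, -1.0]
opening: 0.0253
```

```bash
cat >> h.py <<'E'
CL=[[sx*.05,sy*.152,.008] for sx in(1,-1) for sy in (1,-1)]+[[sx*.044,y+sy*.018,.024] for y in YS for sx in(1,-1) for sy in (1,-1)]
TL=[[.055,.133,.006],[.055,-.133,.006],[-.055,-.133,.006],[-.055,.133,.006]]+[[0,y,.088] for y in YS]+[[sx*.044,y+sy*.018,.028] for y in YS for sx in(1,-1) for sy in (1,-1)]
E
python3 - <<'E'
from h import *
p=slot(CAR,1);plan(p[0],p[1],.057,CAR[2])
wsnap("pics/w10.png",CAR,CL,1)
E
```

```text
t 15.07 tcp [ 0.5128 -0.205   0.0692] F [ 0.5474  0.4434 -1.0376] op 0.0253 -> d cm [0.16 0.14 1.22] twist -0.0 q6 -2.34
```

View pics/w10.png

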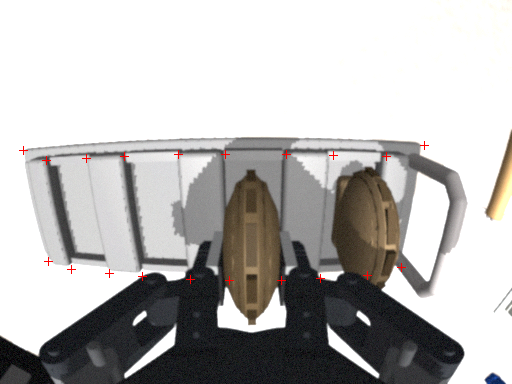

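move_arm:
  increments:
    - [0.1,0.05,0.5,0,1.5]
    - [0.1,0.05,0.8,0,1.5]
    - [0.1,0.05,0.95,0,1.5]
    - [0.1,0.05,0.95,0,1.5]

```text
t: 15.62
tool_pos: [0.5106, -0.2046, 0.0581]
tool_rot: [0.397, -3.116, -0.0]
contact_force: [0.6, 0.3, -2.3]
opening: 0.0257
```

move_arm:
  increments:
    - [0,0,0.1,0,1.5]
    - [0,0,0.15,0,1.5]
    - [0,0,0.15,0,1.5]

```text
t: 16.0
tool_pos: [0.5109, -0.2047, 0.057]
tool_rot: [-0.398, 3.116, -0.0]
contact_force: [0.2, 0.4, 0.5]
opening: 0.0254
```

move_arm:
  increments:
    - [0,0,0.1,0,1.5]
    - [0,0,0.1,0,1.5]
    - [0,0,0.1,0,1.5]

```text
t: 16.38
tool_pos: [0.511, -0.2048, 0.0569]
tool_rot: [0.398, -3.116, -0.0]
contact_force: [-2.9, 2.3, 5.9]
opening: 0.0251
```

Contact. Release and rise.

move_arm:
  increments:
    - [0,0,0,0,2.8]
    - [0,0,0,0,3.6]
    - [0,0,0,0,4.4]
    - [0,0,0,0,4.4]
    - [0,0,-2,0,4.4]

```text
t: 17.0
tool_pos: [0.5094, -0.2039, 0.0746]
tool_rot: [0.397, -3.113, -0.004]
contact_force: [0.5, 0.6, 0.4]
opening: 0.0439
```

move_arm:
  increments:
    - [0,0,-3,0,4.4]
    - [0,0,-6,0,4.4]
    - [0,0,-10,0,4.4]
    - [0,0,-13,0,5.2]
    - [0,0,-13,0,5.2]

```text
t: 17.62
tool_pos: [0.5127, -0.2057, 0.211]
tool_rot: [-0.397, 3.11, -0.008]
contact_force: [1.5, -0.2, 0.2]
opening: 0.0519
```

```bash
python3 - <<'E'
from h import *
p=slot(TRAY,2);plan(p[0],p[1],.19,TRAY[2])
wsnap("pics/w11.png",CAR,CL,1)
E
```

```text
t 17.62 tcp [ 0.5127 -0.2057  0.211 ] F [ 1.5112 -0.1928  0.1701] op 0.0519 -> d cm [-13.62  40.03   1.94] twist 27.7 q6 -2.34
```

View pics/w11.png

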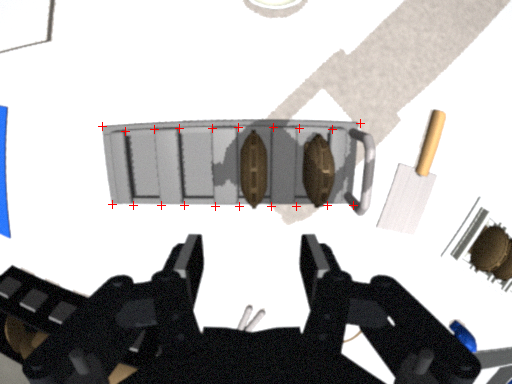

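Both stand in their slots. Next oyster 3.

move_arm:
  increments:
    - [-1.6,4.6,0,3,5.5]
    - [-3.2,9.2,0,8,5.5]
    - [-4.8,13.8,0,13,5.5]
    - [-6.4,18.4,0,19,5.5]
    - [-8,23,0,25,5.5]

```text
t: 18.3
tool_pos: [0.5295, 0.0396, 0.2042]
tool_rot: [-0.292, -3.125, 0.0]
contact_force: [0.3, -0.2, -0.6]
opening: 0.0551
```

move_arm:
  increments:
    - [0,0,0,2.7,5.5]

```text
t: 18.42
tool_pos: [0.5294, 0.041, 0.2041]
tool_rot: [-0.355, -3.118, -0.001]
contact_force: [0.3, -0.0, 0.2]
opening: 0.0551
```

```bash
python3 - <<'E'
from h import *
p=slot(TRAY,2);plan(p[0],p[1],.15,TRAY[2])
E
```

```text
t 18.43 tcp [0.5294 0.041  0.2041] F [ 0.3216 -0.0076  0.1845] op 0.0551 -> d cm [ 2.48 17.37  5.42] twist 0.2 q6 -1.41
```

move_arm:
  increments:
    - [0.6,4.5,0,0,5.5]
    - [1.2,9,0,0,5.5]
    - [1.8,13.5,0,0,5.5]
    - [2.5,17.4,2,0,5.5]
    - [2.5,17.4,5.4,0,5.5]

```text
t: 19.05
tool_pos: [0.5457, 0.2157, 0.1513]
tool_rot: [0.354, 3.121, 0.001]
contact_force: [-0.7, -1.4, -0.6]
opening: 0.0552
```

move_arm:
  increments:
    - [0,0,0,0,5.5]
    - [0,0,0,0,5.5]
    - [0,0,0,0,5.5]

```text
t: 19.42
tool_pos: [0.5467, 0.2129, 0.1535]
tool_rot: [0.361, 3.118, 0.001]
contact_force: [0.6, 0.4, 0.1]
opening: 0.0549
```

```bash
python3 - <<'E'
from h import *
p=slot(TRAY,2);plan(p[0],p[1],.055,TRAY[2])
wsnap("pics/w12.png",TRAY,TL,1)
E
```

```text
t 19.43 tcp [0.5467 0.2129 0.1535] F [0.5808 0.4125 0.0633] op 0.0549 -> d cm [0.34 0.22 9.85] twist -0.0 q6 -1.10
```

View pics/w12.png

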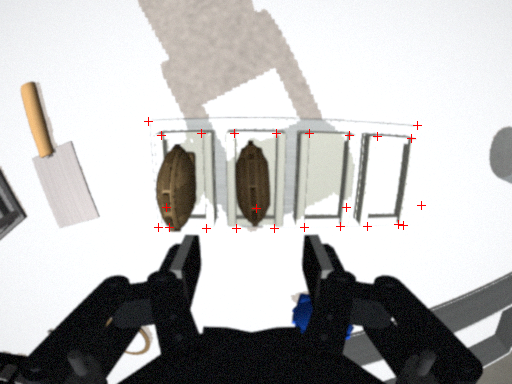

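move_arm:
  increments:
    - [0.25,0.2,3,0,5.5]
    - [0.25,0.2,6,0,5.5]
    - [0.25,0.2,8.5,0,5.5]
    - [0.25,0.2,9.7,0,5.5]
    - [0.25,0.2,9.7,0,5.5]

```text
t: 20.1
tool_pos: [0.5437, 0.2155, 0.0547]
tool_rot: [-0.36, -3.12, 0.0]
contact_force: [-0.6, 0.6, -0.1]
opening: 0.0552
```

move_arm:
  increments:
    - [0,0,0,0,5.5]
    - [0,0,0,0,1.5]
    - [0,0,0,0,1.5]
    - [0,0,0,0,1.5]
    - [0,0,0,0,1.5]

```text
t: 20.72
tool_pos: [0.5445, 0.2158, 0.056]
tool_rot: [0.36, 3.12, 0.001]
contact_force: [-1.2, -1.2, 4.6]
opening: 0.0257
```

move_arm:
  increments:
    - [0,0,-2,0,1.5]
    - [0,0,-5,0,1.5]
    - [0,0,-9,0,1.5]
    - [0,0,-13.2,0,1.5]
    - [0,0,-13.2,0,1.5]

```text
t: 21.35
tool_pos: [0.5463, 0.2164, 0.1925]
tool_rot: [0.359, 3.112, 0.005]
contact_force: [-0.0, -0.2, -1.2]
opening: 0.0256
```

```bash
python3 - <<'E'
from h import *
p=slot(CAR,2);plan(p[0],p[1],.19,CAR[2])
wsnap("pics/w13.png",TRAY,TL,1)
E
```

```text
t 21.35 tcp [0.5463 0.2164 0.1925] F [-0.0369 -0.2084 -1.1921] op 0.0256 -> d cm [ -9.11 -47.41   0.11] twist -27.7 q6 -1.09
```

View pics/w13.png

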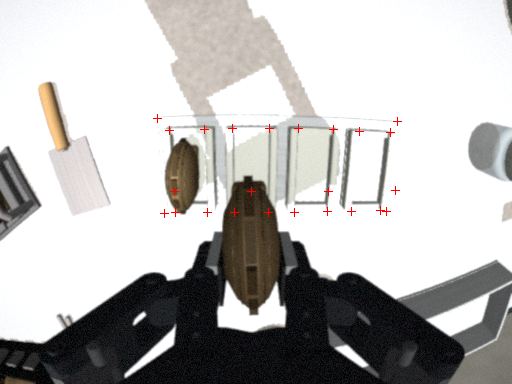

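move_arm:
  increments:
    - [-0.9,-4.7,0,-3,1.5]
    - [-1.8,-9.4,0,-8,1.5]
    - [-2.7,-14.2,0,-14,1.5]
    - [-3.6,-19,0,-20,1.5]
    - [-4.5,-24,0,-26,1.5]

```text
t: 22.02
tool_pos: [0.5314, -0.0294, 0.1846]
tool_rot: [0.357, -3.118, -0.002]
contact_force: [0.1, 0.2, -1.0]
opening: 0.0256
```

move_arm:
  increments:
    - [0,0,0,-1.7,1.5]

```text
t: 22.15
tool_pos: [0.5316, -0.0307, 0.1848]
tool_rot: [0.391, -3.114, -0.001]
contact_force: [1.1, 0.3, -1.5]
opening: 0.0256
```

```bash
python3 - <<'E'
from h import *
p=slot(CAR,2);plan(p[0],p[1],.19,CAR[2])
E
```

```text
t 22.15 tcp [ 0.5316 -0.0307  0.1848] F [ 1.0781  0.3133 -1.5389] op 0.0256 -> d cm [  6.26 -22.68  -0.53] twist -0.3 q6 -2.02
```

move_arm:
  increments:
    - [1.25,-4.5,-0.5,0,1.5]
    - [2.5,-9,-0.5,0,1.5]
    - [3.8,-13.6,-0.5,0,1.5]
    - [5,-18.2,-0.5,0,1.5]
    - [6.3,-22.7,-0.5,0,1.5]

```text
t: 22.78
tool_pos: [0.5286, -0.2637, 0.1901]
tool_rot: [0.399, -3.115, -0.004]
contact_force: [0.1, 0.3, -0.9]
opening: 0.0256
```

move_arm:
  increments:
    - [0,0,0,0,1.5]
    - [0,0,0,0,1.5]

```text
t: 23.02
tool_pos: [0.5287, -0.2623, 0.1904]
tool_rot: [0.398, -3.115, -0.004]
contact_force: [-0.0, -0.0, -2.3]
opening: 0.0255
```

```bash
python3 - <<'E'
from h import *
p=slot(CAR,2);plan(p[0],p[1],.062,CAR[2])
E
```

```text
t 23.02 tcp [ 0.5287 -0.2623  0.1904] F [-0.0008 -0.0188 -2.2778] op 0.0255 -> d cm [ 0.24 -0.34 12.84] twist -0.0 q6 -2.41
```

move_arm:
  increments:
    - [0.2,-0.2,3,0,1.5]
    - [0.2,-0.2,6,0,1.5]
    - [0.2,-0.2,9,0,1.5]
    - [0.2,-0.2,11.5,0,1.5]
    - [0.2,-0.2,12.6,0,1.5]

```text
t: 23.65
tool_pos: [0.5267, -0.2637, 0.0636]
tool_rot: [0.4, -3.113, -0.004]
contact_force: [-0.2, -0.3, -0.4]
opening: 0.0261
```

move_arm:
  increments:
    - [0,0,0,0,1.5]
    - [0,0,0,0,1.5]
    - [0,0,0,0,1.5]

```text
t: 24.02
tool_pos: [0.5284, -0.2667, 0.0673]
tool_rot: [-0.397, 3.114, -0.003]
contact_force: [0.6, -0.1, -0.6]
opening: 0.0258
```

```bash
python3 - <<'E'
from h import *
p=slot(CAR,2);plan(p[0],p[1],.052,CAR[2])
wsnap("pics/w14.png",CAR,CL,1)
E
```

```text
t 24.02 tcp [ 0.5284 -0.2667  0.0673] F [ 0.6327 -0.1223 -0.612 ] op 0.0258 -> d cm [0.11 0.1  1.53] twist -0.0 q6 -2.42
```

View pics/w14.png

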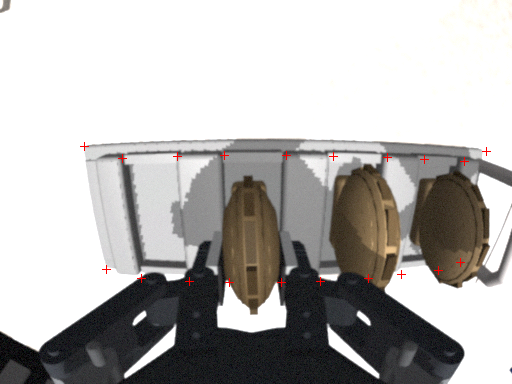

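move_arm:
  increments:
    - [0.1,0.05,0.6,0,1.5]
    - [0.1,0.05,1.1,0,1.5]
    - [0.1,0.05,1.3,0,1.5]
    - [0.1,0.05,1.3,0,1.5]
    - [0.1,0.05,1.4,0,1.5]

```text
t: 24.7
tool_pos: [0.5266, -0.2662, 0.052]
tool_rot: [-0.397, 3.116, -0.0]
contact_force: [-1.0, 0.0, 4.5]
opening: 0.0254
```

move_arm:
  increments:
    - [0,0,0,0,1.5]
    - [0,0,0,0,1.5]

```text
t: 24.95
tool_pos: [0.5266, -0.2661, 0.052]
tool_rot: [-0.398, 3.116, -0.001]
contact_force: [0.5, 0.9, 0.9]
opening: 0.0257
```

move_arm:
  increments:
    - [0,0,0.1,0,1.5]
    - [0,0,0.1,0,1.5]
    - [0,0,0.1,0,1.5]

```text
t: 25.32
tool_pos: [0.5268, -0.2662, 0.052]
tool_rot: [-0.398, 3.116, -0.0]
contact_force: [-2.8, 1.3, 5.9]
opening: 0.0261
```

move_arm:
  increments:
    - [0,0,0,0,2.8]
    - [0,0,0,0,3.6]
    - [0,0,0,0,4.4]
    - [0,0,0,0,4.4]
    - [0,0,-2,0,4.4]

```text
t: 25.95
tool_pos: [0.525, -0.2651, 0.0694]
tool_rot: [0.397, -3.113, -0.005]
contact_force: [-0.5, -0.4, -0.5]
opening: 0.0437
```

move_arm:
  increments:
    - [0,0,-3,0,4.4]
    - [0,0,-6,0,4.4]
    - [0,0,-10,0,4.4]
    - [0,0,-13.5,0,5.2]
    - [0,0,-13.5,0,5.2]

```text
t: 26.58
tool_pos: [0.5285, -0.2674, 0.2118]
tool_rot: [-0.397, 3.109, -0.01]
contact_force: [-0.2, 0.5, -0.3]
opening: 0.0519
```

```bash
python3 - <<'E'
from h import *
p=slot(TRAY,3);plan(p[0],p[1],.19,TRAY[2])
wsnap("pics/w15.png",CAR,CL,1)
E
```

```text
t 26.57 tcp [ 0.5285 -0.2674  0.2118] F [-0.1792  0.5452 -0.2752] op 0.0519 -> d cm [-10.66  40.73   1.95] twist 27.7 q6 -2.42
```

View pics/w15.png

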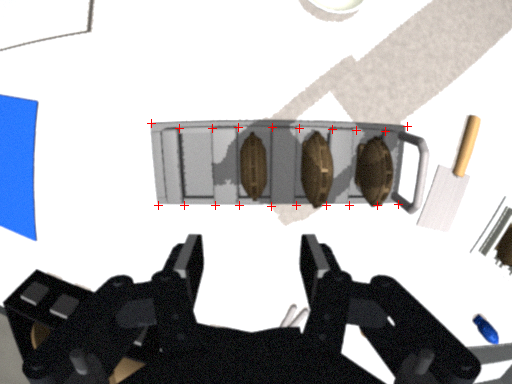

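Three placed. Last one.

move_arm:
  increments:
    - [-1.2,4.6,0,3,5.5]
    - [-2.4,9.2,0,8,5.5]
    - [-3.6,13.8,0,13,5.5]
    - [-4.8,18.4,0,19,5.5]
    - [-6,23,0,25,5.5]

```text
t: 27.25
tool_pos: [0.5256, -0.0267, 0.2043]
tool_rot: [-0.292, -3.125, -0.0]
contact_force: [-0.2, -0.5, -0.4]
opening: 0.0551
```

move_arm:
  increments:
    - [0,0,0,2.7,5.5]

```text
t: 27.38
tool_pos: [0.5256, -0.0253, 0.2041]
tool_rot: [-0.356, -3.118, -0.001]
contact_force: [0.7, -1.4, -0.1]
opening: 0.0549
```

```bash
python3 - <<'E'
from h import *
p=slot(TRAY,3);plan(p[0],p[1],.15,TRAY[2])
E
```

```text
t 27.38 tcp [ 0.5256 -0.0253  0.2041] F [ 0.6517 -1.4347 -0.0917] op 0.0549 -> d cm [ 3.62 17.51  5.43] twist 0.2 q6 -1.53
```

move_arm:
  increments:
    - [0.9,4.5,0,0,5.5]
    - [1.8,9,0,0,5.5]
    - [2.8,13.5,0,0,5.5]
    - [3.7,17.5,2,0,5.5]
    - [3.7,17.5,5.4,0,5.5]

```text
t: 28.0
tool_pos: [0.5305, 0.1531, 0.1513]
tool_rot: [0.354, 3.121, 0.001]
contact_force: [-0.5, -0.3, -0.6]
opening: 0.0545
```

move_arm:
  increments:
    - [0,0,0,0,5.5]
    - [0,0,0,0,5.5]
    - [0,0,0,0,5.5]

```text
t: 28.38
tool_pos: [0.5316, 0.1501, 0.1535]
tool_rot: [0.361, 3.118, 0.001]
contact_force: [0.5, -0.9, -0.2]
opening: 0.0549
```

```bash
python3 - <<'E'
from h import *
p=slot(TRAY,3);plan(p[0],p[1],.055,TRAY[2])
wsnap("pics/w16.png",TRAY,TL,1)
E
```

```text
t 28.38 tcp [0.5316 0.1501 0.1535] F [ 0.5217 -0.917  -0.2304] op 0.0549 -> d cm [0.29 0.28 9.84] twist -0.0 q6 -1.20
```

View pics/w16.png

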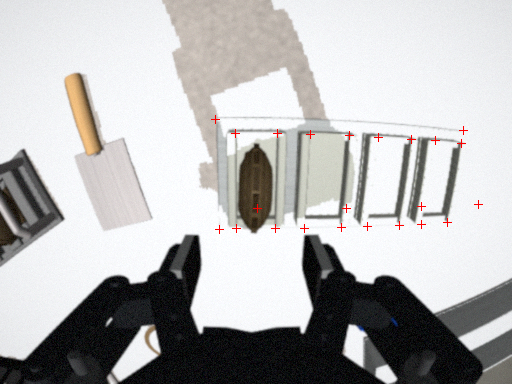

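move_arm:
  increments:
    - [0.2,0.25,3,0,5.5]
    - [0.2,0.25,6,0,5.5]
    - [0.2,0.25,8.5,0,5.5]
    - [0.2,0.25,9.6,0,5.5]
    - [0.2,0.25,9.6,0,5.5]

```text
t: 29.05
tool_pos: [0.5292, 0.1532, 0.0559]
tool_rot: [-0.361, -3.12, 0.0]
contact_force: [0.2, 0.7, -0.2]
opening: 0.0547
```

move_arm:
  increments:
    - [0,0,0,0,5.5]
    - [0,0,0,0,1.5]
    - [0,0,0,0,1.5]
    - [0,0,0,0,1.5]
    - [0,0,0,0,1.5]

```text
t: 29.68
tool_pos: [0.5301, 0.1535, 0.057]
tool_rot: [0.36, 3.119, 0.001]
contact_force: [-1.5, -0.5, 6.3]
opening: 0.0254
```

move_arm:
  increments:
    - [0,0,-2,0,1.5]
    - [0,0,-5,0,1.5]
    - [0,0,-9,0,1.5]
    - [0,0,-13.2,0,1.5]
    - [0,0,-13.2,0,1.5]

```text
t: 30.3
tool_pos: [0.5316, 0.1538, 0.1933]
tool_rot: [0.359, 3.112, 0.004]
contact_force: [0.2, 0.5, -1.7]
opening: 0.0256
```

```bash
python3 - <<'E'
from h import *
p=slot(CAR,3);plan(p[0],p[1],.19,CAR[2])
wsnap("pics/w17.png",TRAY,TL,1)
E
```

```text
t 30.30 tcp [0.5316 0.1538 0.1933] F [ 0.2453  0.516  -1.6815] op 0.0256 -> d cm [-12.09 -46.65   0.27] twist -27.7 q6 -1.19
```

View pics/w17.png

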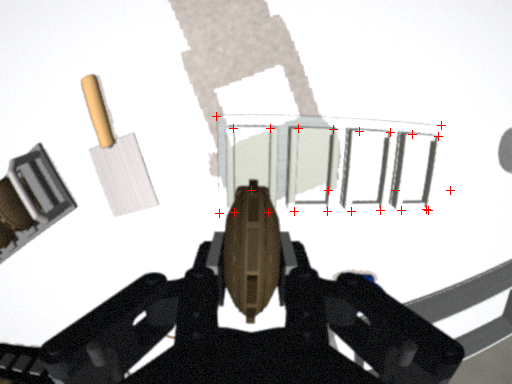

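move_arm:
  increments:
    - [-1.2,-4.6,0,-3,1.5]
    - [-2.4,-9.2,0,-8,1.5]
    - [-3.6,-13.9,0,-14,1.5]
    - [-4.8,-18.6,0,-20,1.5]
    - [-6,-23.4,0,-26,1.5]

```text
t: 30.98
tool_pos: [0.5329, -0.0892, 0.1857]
tool_rot: [0.357, -3.118, -0.003]
contact_force: [1.4, 0.5, -0.8]
opening: 0.0257
```

move_arm:
  increments:
    - [0,0,0,-1.7,1.5]

```text
t: 31.1
tool_pos: [0.5331, -0.0904, 0.1859]
tool_rot: [0.392, -3.114, -0.002]
contact_force: [-1.0, -0.5, -1.4]
opening: 0.0257
```

```bash
python3 - <<'E'
from h import *
p=slot(CAR,3);plan(p[0],p[1],.19,CAR[2])
E
```

```text
t 31.10 tcp [ 0.5331 -0.0904  0.1859] F [-0.9917 -0.5067 -1.396 ] op 0.0257 -> d cm [  4.9  -23.26  -0.43] twist -0.2 q6 -2.13
```

move_arm:
  increments:
    - [1,-4.6,-0.4,0,1.5]
    - [2,-9.2,-0.4,0,1.5]
    - [3,-13.9,-0.4,0,1.5]
    - [4,-18.6,-0.4,0,1.5]
    - [5,-23.3,-0.4,0,1.5]

```text
t: 31.72
tool_pos: [0.5441, -0.3259, 0.1901]
tool_rot: [0.399, -3.114, -0.004]
contact_force: [0.9, -1.2, -0.9]
opening: 0.0259
```

move_arm:
  increments:
    - [0,0,0,0,1.5]
    - [0,0,0,0,1.5]

```text
t: 31.98
tool_pos: [0.5441, -0.3246, 0.1903]
tool_rot: [0.398, -3.115, -0.004]
contact_force: [0.8, -0.7, -0.9]
opening: 0.026
```

```bash
python3 - <<'E'
from h import *
p=slot(CAR,3);plan(p[0],p[1],.062,CAR[2])
E
```

```text
t 31.98 tcp [ 0.5441 -0.3246  0.1903] F [ 0.7664 -0.6676 -0.9281] op 0.0260 -> d cm [ 0.16 -0.33 12.83] twist -0.0 q6 -2.48
```

move_arm:
  increments:
    - [0.2,-0.2,3,0,1.5]
    - [0.2,-0.2,6,0,1.5]
    - [0.2,-0.2,9,0,1.5]
    - [0.2,-0.2,11.5,0,1.5]
    - [0.2,-0.2,12.6,0,1.5]

```text
t: 32.6
tool_pos: [0.5422, -0.3259, 0.0635]
tool_rot: [0.4, -3.113, -0.005]
contact_force: [-0.0, -0.5, -0.6]
opening: 0.0256
```

move_arm:
  increments:
    - [0,0,0,0,1.5]
    - [0,0,0,0,1.5]
    - [0,0,0,0,1.5]

```text
t: 32.98
tool_pos: [0.5438, -0.3291, 0.0674]
tool_rot: [-0.397, 3.115, -0.003]
contact_force: [0.2, 0.1, -0.8]
opening: 0.0252
```

```bash
python3 - <<'E'
from h import *
p=slot(CAR,3);plan(p[0],p[1],.053,CAR[2])
wsnap("pics/w18.png",CAR,CL,1)
E
```

```text
t 32.98 tcp [ 0.5438 -0.3291  0.0674] F [ 0.1542  0.0746 -0.8315] op 0.0252 -> d cm [0.03 0.14 1.44] twist -0.0 q6 -2.49
```

View pics/w18.png

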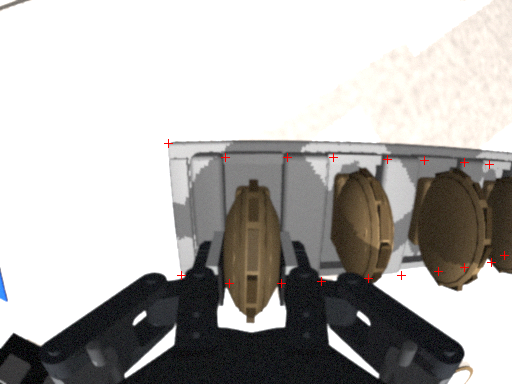

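move_arm:
  increments:
    - [0.1,0.1,0.6,0,1.5]
    - [0.1,0.1,1.1,0,1.5]
    - [0.1,0.1,1.3,0,1.5]
    - [0.1,0.1,1.3,0,1.5]
    - [0.1,0.1,1.3,0,1.5]

```text
t: 33.65
tool_pos: [0.5417, -0.328, 0.053]
tool_rot: [0.398, -3.116, -0.0]
contact_force: [-2.3, 1.8, 3.5]
opening: 0.0255
```

move_arm:
  increments:
    - [0,0,0.1,0,1.5]
    - [0,0,0.1,0,1.5]
    - [0,0,0.1,0,1.5]

```text
t: 34.02
tool_pos: [0.5417, -0.328, 0.053]
tool_rot: [0.398, -3.116, -0.0]
contact_force: [-4.5, 1.7, 9.4]
opening: 0.0252
```

move_arm:
  increments:
    - [0,0,0,0,2.8]
    - [0,0,0,0,3.6]
    - [0,0,0,0,4.4]
    - [0,0,0,0,4.4]
    - [0,0,-2,0,4.4]

```text
t: 34.65
tool_pos: [0.5405, -0.3269, 0.0703]
tool_rot: [0.397, -3.113, -0.005]
contact_force: [0.9, 0.4, 0.2]
opening: 0.0437
```

move_arm:
  increments:
    - [0,0,-3,0,4.4]
    - [0,0,-6,0,4.4]
    - [0,0,-10,0,4.4]
    - [0,0,-14,0,5.2]
    - [0,0,-14,0,5.2]

```text
t: 35.28
tool_pos: [0.544, -0.3296, 0.2189]
tool_rot: [-0.397, 3.109, -0.012]
contact_force: [0.2, -0.5, 0.9]
opening: 0.0522
```

move_arm:
  increments:
    - [5,0,-2,0,5.2]
    - [8,5,-3,0,5.2]
    - [8,8,-3,0,5.2]
    - [8,8,-3,0,5.2]
    - [8,8,-3,0,5.2]

```text
t: 35.9
tool_pos: [0.4443, -0.2708, 0.2417]
tool_rot: [0.398, -3.116, 0.0]
contact_force: [0.8, -0.3, 0.1]
opening: 0.0522
```

```bash
python3 - <<'E'
from h import *
wsnap("pics/w19.png",CAR,CL+[[0,y,.046] for y in YS],1.5)
d=get_image("side");cv2.imwrite("pics/s19.png",cv2.resize(d["image"][180:340,200:430,::-1],None,fx=3,fy=3,interpolation=cv2.INTER_CUBIC))
o=sensors.get_obs();print(o["t"],o["contact_force"],abs(o["dq"]).max())
E
```

```text
36.0 [-0.1163 -0.481   0.262 ] 0.006952493502943585
```

View pics/w19.png

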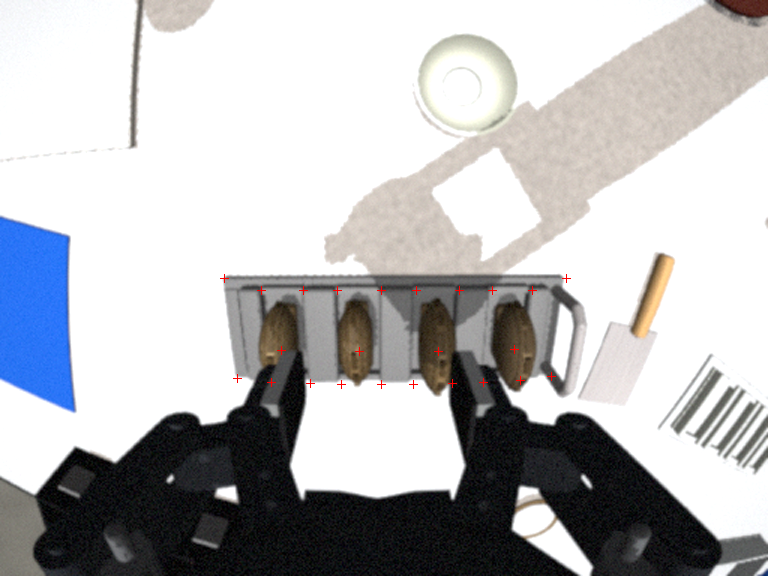

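View pics/s19.png

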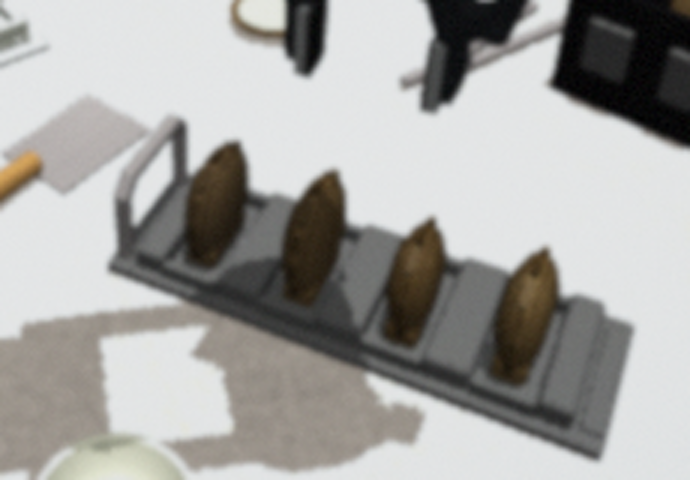

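```bash
python3 -c "
from station import order
print(order.finish_job())"
```

```text
the job is handed in; nothing more can be done
None
```

I moved all four oysters into the carrier in the required order and handed the job in at about 36 s of the 104 s allowed. The handle is at the carrier's robot-left end, so the leftmost oyster went into the slot next to it and the rest followed in sequence. The hand-in gives no verdict.

- **Placing:** I lowered each oyster until the wrist showed 6 to 9 N of floor contact, then released it and lifted away. None was dropped.
- **Last checks:** the final wrist and side pictures show all four upright, one per slot and centred to within a few millimetres. The gripper was clear of everything and the arm was still.
- **One disagreement:** the side camera's view of the carrier differed from the top-camera fit by up to about 3 pixels, roughly 7 mm in that view. I relied on the top and wrist views, which agreed with each other to about 2 to 3 mm. I estimated the oysters' resting heights from the gripper height at contact and the pictures, and did not measure them separately.

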